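# Mount the specimen carrier and fit the spot lamp into its tilted sleeve

### The arm

A 7-joint arm with a two-finger parallel gripper is mounted at the origin on the work surface. World frame = base frame: x ahead of the robot, y to its left, z up, the work surface at z = 0. Lengths are in m, angles in rad, forces in N, time in s.
With the tool pointing down it reaches from about 0.35 to 0.9 m from the base axis. Payload 19.9 kg.
Tool frame: the origin (TCP) lies at the very end of the fingers, on their centre line; the grasp point (between the pads) lies 19 mm behind it (r.grasp_offset is the distance from the TCP to the grasp point, in m); z points along the fingers, y is the line along which they close (so a half turn about z gives the same grasp; the last joint's range is limited). The gripper opens to 85 mm and grips with 20 to 120 N. Pads are 22 mm wide; open, the fingers measure 114 mm over their backs; the gripper's body (76 mm by 85 mm) begins 54 mm behind the grasp point. The pads swing forward as they close: fully open they stand 13 mm farther back than shut.
Start: joints at [1.192, 0.417, -0.01, 1.614, 0.005, 1.111, -0.053], TCP at [0.207, -0.59, 0.231] pointing down, gripper open.
Joint ranges: [-2.81, 2.81], [-0.39, 2.02], [-1.27, 1.25], [0.06, 2.57], [-1.19, 4.33], [0.19, 2], [-2.82, 2.82]. Speed limits (rad/s): [1.89, 1.89, 2.39, 2.39, 3.01, 3.01, 3.01].

### API

Orientations are given as a rotation vector (axis times angle).
In Python, from bench import readout, optics, r gives the robot as it stands. The module is installed in compiled form; this text tells all that it offers.
- The arm moves only by the tool arm_command, never from a script. Its argument "series" is a list of rows, each a list of 7 numbers: the opening, from -1 (shut) to 1 (fully open), so that 0 is half open, then the shift along the world's x, y, z in m, then the turn, a rotation vector about the world's x, y, z in rad. In form: [[fingers, dx, dy, dz, wx, wy, wz], ...]. A call has 1 to 8 rows; each row is the pose to reach, as a shift and turn from the pose commanded when the call began; what a row does not reach only later rows make up. A row lasts 1/8 s, in which the tool goes at most 62.5 mm and 10.7 degrees, less where a joint would pass 70% of its speed; a pose out of reach is approached as far as the arm can. A call with a gripper value outside its range is refused whole. The fingers move at their own pace and stop on an object; the grip force is fixed at half the most. Time passes only in rows, so rows that repeat a pose let the fingers close. It gives the time, the measured TCP pose, the force, the opening and the grip force at its end, in the units of the state.
- readout.sense(): the state, without advancing time (a new reading comes with each control period).
- optics.get_image(name): name is "scene" or "top" or "wrist"; returns the picture (384x512x3 uint8, blue, green, red); there is no depth.
- optics.calibration(name): a dict with "intrinsics" (3x3 intrinsics, pixels), "R" (3x3) and "t" (3): a world point X has camera coordinates R X + t; the wrist camera has in their place "tool_from_camera" (4x4, takes a point from camera to tool coordinates, whose origin is the TCP and whose axes are the flange's). Camera axes: x right, y down, z forward; pixel columns grow to the right and rows downward; lengths in m; the calibration is good to about 2 mm. A picture is of the moment at which its call begins: read the wrist's pose just before it. calibration takes no time and is no camera call.
- r.job_done(): hands the job in; it is judged then, once.
The state is a dict: "time_s": time; "qpos": joint angles; "qvel": joint speeds; "tau": joint torques, N m; "position": TCP position; "orientation": TCP orientation; "contact_force": force on the tool from outside, world axes, zero at the start; "moment": the same for the moment, N m; "finger_gap": finger opening in m; "finger_force": force on a finger pad.
Only numpy, scipy, OpenCV 4.12 (cv2) and the standard library are available. Lean on these libraries where they do the work, as an engineer would, in place of code of your own. Each camera call takes 0.05 s, during which the arm holds its last target. There are 200 camera calls.

### The job

Get the oblique-light stand ready: set the specimen carrier down gently on the stage so that both its end holes go over the two dowels and it lies flat, and take the spot lamp with the finned metal head out of the rack and slide it barrel first through the tilted sleeve on the swing arm until its head is fully home on the sleeve. Leave the swing arm at the angle it is set to, and leave the other things on the bench and the driver in the rack as they are.

Things in the scene. Friction and masses are not known exactly. Their poses are not given: they have to be found in the camera images.
- carrier_mount (a point): Specimen carrier, loose, flat on the bench: aluminium plate 56 x 156 x 8 mm (x, y, z), 0.22 kg, with a black resin mount, an upright cylinder 30 mm across and 26 mm high, fixed on its middle. This point is the cylinder's centre, 21 mm above the plate's underside. y along the plate, z up. Two chamfered through holes 12 mm across at y = +62 and -62 mm, x = 0. Same either way round.
- stage_seat (a point): Centre of the top of the fixed stage, a grey bar 44 mm (x) by 170 mm (y), top 40 mm above the bench; y along the bar, z up. Two steel dowels 9 mm across stand on it at y = +62 and -62 mm, x = 0: 14 mm high, the upper 6 mm tapering to 3 mm across. The seated carrier overhangs it 6 mm on each long side.
- rig: Fixed stand that carries stage and swing arm. Origin on the bench right under stage_seat, same axes. Base plate x -80..80, y -150..90 mm, 12 mm high. Bracket, pivot and black clamp knob of the swing arm stand at y = -103 to -155 mm, x -35..35, up to 108 mm above the bench.
- sleeve_mouth (a point): Centre of the upper mouth of the lamp sleeve, a grey block 38 x 38 mm, 30 mm deep, with a through bore 19 mm across, rim chamfered 3 mm. z points out of the mouth along the bore, up and tilted; the lamp goes in along -z. The bore aims at the specimen, 190 mm down -z. 10 to 24 mm below the upper face a cross bar runs from it along -y to the arm's bar at y = -103 to -113 mm, which ends 5 mm below that face.
- swing_arm (a joint): Tilt of the swing arm, and so of the sleeve's bore, from vertical in rad (0.58 to 0.75). It leans towards the -x of stage_seat about a pivot 34 mm above stage_seat. It is clamped (about 5 N m to move) and stays as set.
- lamp_head (a point): Spot lamp, loose, about 0.15 kg, upright in the rack, barrel down, round about z (z from barrel to head). The head is a finned aluminium cylinder 30 mm across, 55 mm long, with a black socket 12 mm across, 8 mm high on top; this point is the head's centre. From its flat lower face, 27.5 mm below, a steel barrel 16 mm across runs 80 mm down, its last 8 mm tapering to 11 mm across.
- rack: Fixed white tool rack, 70 mm (x) by 216 mm (y), 100 mm high; origin at the centre of its underside. Three bores 20 mm across in its flat top at y = -60, 0 and +60 mm, x = 0. Lamp and driver stand in the two outer bores, either way round, the lower face of head or handle resting on the top.
- driver_handle (a point): Bystander: hex driver in the other outer bore of the rack, with a smooth waisted black plastic handle 31 mm across and 102 mm long, its top 202 mm above the bench. Point on the handle's axis, 50 mm above the handle's lower end.
- bottle: Bystander: amber glass bottle, 48 mm across, 110 mm high, upright on the bench. Origin at the centre of its underside.
- post: Bystander: steel optical post standing on the bench, 25 mm across (31 mm at the foot), 100 mm high. Origin at the centre of its underside.
- objective: Bystander: microscope objective standing on the bench, 36 mm across, 50 mm high. Origin at the centre of its underside.

How it is judged:
By the outcome, as a careful person would: the job done as asked, in the order asked, and still so for the second after the job is handed in, with the robot touching nothing.
It also fails if it takes over 66 s, if anything falls off the work surface, if the arm or the gripper's body presses on something with over 40 N, if the wrist force passes 120 N, or if a joint passes its speed limit or range.

## Working session

There is one attempt and no reset: what is moved stays moved. The work goes in short steps, Python scripts to look and compute and a tool call to move; the robot and the scene stay as the last step left them, time stands still between calls to the robot, and variables do not carry over. Pictures are saved under pics/ and viewed, at most 10 in all, crops included, and the job is handed in when it is done.

Besides the shell and the picture viewer there is one more tool, called after "Call:" by a JSON object that holds its "api" and its "payload". arm_command: Moves the arm, as the interface text tells. Its arguments: {"type":"object","properties":{"series":{"type":"array"}},"required":["series"]}

```bash
mkdir -p pics; cat > h.py <<'E'
import numpy as np, cv2
from scipy.spatial.transform import Rotation as R
from bench import readout, optics, r
def snap(n,f):
    s=readout.sense(); im=optics.get_image(n); cv2.imwrite('pics/'+f,im); return s,im
def cam(n,s=None):
    c=optics.calibration(n); K=np.array(c['intrinsics'])
    if 'R' in c: return K,np.array(c['R']),np.array(c['t']).ravel()
    T=np.eye(4);T[:3,:3]=R.from_rotvec(s['orientation']).as_matrix();T[:3,3]=s['position']
    M=np.linalg.inv(T@np.array(c['tool_from_camera'])); return K,M[:3,:3],M[:3,3]
def px2w(C,uv,z):
    K,Rm,t=C; d=Rm.T@np.linalg.solve(K,[uv[0],uv[1],1]); o=-Rm.T@t
    return o+d*(z-o[2])/d[2]
def w2px(C,X):
    K,Rm,t=C; p=K@(Rm@np.asarray(X)+t); return p[:2]/p[2]
E
python3 - <<'E'
from h import *
s,a=snap('top','top.png'); snap('scene','scene.png'); snap('wrist','w0.png')
print(s)
for n in('top','scene'):
    K,Rm,t=cam(n); print(n,K[0,0],-Rm.T@t,Rm[2])
print(optics.calibration('wrist'))
E
```

```text
{'time_s': 0.0, 'qpos': array([ 1.19252029,  0.41796443, -0.01028467,  1.61420331,  0.00470773,
        1.1107045 , -0.05301527]), 'qvel': array([-4.01101003e-04,  1.24776926e-05, -3.52608682e-05, -2.55033824e-03,
       -7.96101298e-06, -3.66044315e-04,  1.02602308e-03]), 'tau': array([-8.54812024e-04, -8.64436126e+01,  6.78453594e-01, -4.34897375e+01,
        1.91018003e-02,  7.24210404e-03,  4.54872304e-05]), 'position': array([ 0.20638522, -0.58955494,  0.23065407]), 'orientation': array([-3.09596512e+00, -5.26275033e-01,  4.95826574e-04]), 'contact_force': array([ 0.90505859, -0.99111781, -0.20870898]), 'moment': array([ 0.02384122, -0.00392026, -0.02041103]), 'finger_force': 0.0, 'finger_gap': 0.08511816928356329}
top 347.51564524662496 [ 0.45632159 -0.01731297  1.15769883] [ 0.13349511 -0.00328208 -0.99104404]
scene 414.02255990859265 [1.27982296 0.09885855 0.93447201] [-0.65808409 -0.12065741 -0.74321405]
{'intrinsics': array([[324.45429837,   0.        , 252.26612409],
       [  0.        , 324.45429837, 195.59670699],
       [  0.        ,   0.        ,   1.        ]]), 'tool_from_camera': array([[-9.54517255e-04, -9.50618053e-01, -3.10361735e-01,
         7.91812378e-02],
       [ 9.99999502e-01, -8.16432774e-04, -5.74816498e-04,
         5.00022815e-05],
       [ 2.93041448e-04, -3.10362129e-01,  9.50618358e-01,
        -1.41432397e-01],
       [ 0.00000000e+00,  0.00000000e+00,  0.00000000e+00,
         1.00000000e+00]])}
```

View pics/top.png

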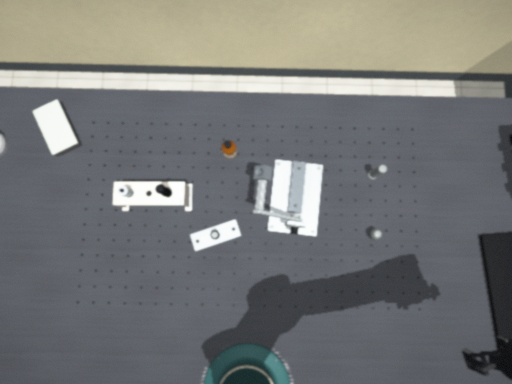

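View pics/scene.png

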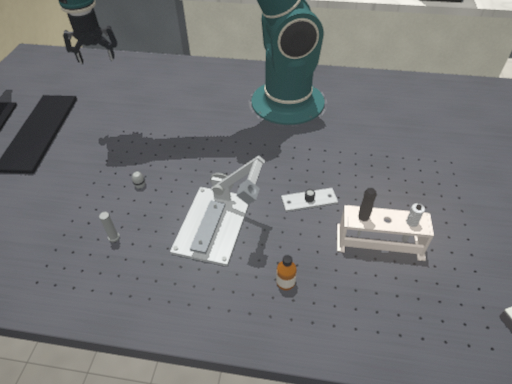

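The top view shows the rack at (150,194) with the lamp at (125,190), the driver at (163,190), the carrier at (215,235), the stand at (295,198), the sleeve at about (262,172) and the bottle at (229,149). I'll enlarge this area to pick pixels more precisely.

```bash
python3 - <<'E'
from h import *
a=cv2.imread('pics/top.png')[135:265,100:340]
a=cv2.convertScaleAbs(a,alpha=.8)
cv2.imwrite('pics/topc.png',cv2.resize(a,None,fx=3.3333,fy=3.3333,interpolation=cv2.INTER_CUBIC))
E
```

```text
(no output)
```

View pics/topc.png

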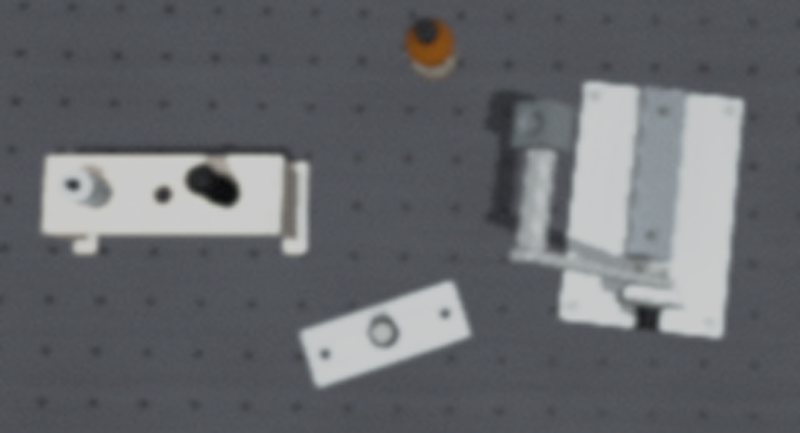

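```bash
python3 - <<'E'
from h import *
np.set_printoptions(precision=4,suppress=True)
C=cam('top'); f=lambda u,v,z: px2w(C,(100+u/3.3333,135+v/3.3333),z)
b=np.array([f(*p,.012) for p in [(585,82),(744,98),(722,337),(560,320)]]);print(b)
c=b.mean(0); yv=(b[0]+b[1]-b[2]-b[3]); yaw=np.arctan2(yv[1],yv[0]);print('rig y dir',yaw, 'stage',c[:2]+.03*np.array([np.cos(yaw),np.sin(yaw)]))
d=[f(663,110,.052),f(650,234,.052)];print('dowels',d,np.linalg.norm(d[0]-d[1]),(d[0]+d[1])/2, np.arctan2(*(d[0]-d[1])[1::-1]))
h=[f(325,354,.008),f(445,313,.008)];print('holes',h,np.linalg.norm(h[0]-h[1]),(h[0]+h[1])/2,np.arctan2(*(h[0]-h[1])[1::-1]))
print('mounttop',f(383,331,.034))
print('lamp',f(72,185,.163),'driver',f(200,178,.202), 'bore0',f(163,194,.1))
k=np.array([f(*p,.1) for p in [(46,155),(284,155),(282,235),(42,233)]]);print('rack',k,k.mean(0))
print('bottle',f(427,30,.11))
print('sleeve',f(536,124,.2))
E
```

```text
[[ 0.7275 -0.0776  0.012 ]
 [ 0.7147 -0.2385  0.012 ]
 [ 0.4744 -0.2161  0.012 ]
 [ 0.4875 -0.0566  0.012 ]]
rig y dir -0.09006641275106919 stage [ 0.6309 -0.1499]
dowels [array([ 0.6919, -0.1519,  0.052 ]), array([ 0.5704, -0.1401,  0.052 ])] 0.12211622433857983 [ 0.6311 -0.146   0.052 ] -0.09621926468360159
holes [array([0.4493, 0.1735, 0.008 ]), array([0.492 , 0.0569, 0.008 ])] 0.1241072241699045 [0.4706 0.1152 0.008 ] 1.921780355270983
mounttop [0.4726 0.1144 0.034 ]
lamp [0.5902 0.3729 0.163 ] driver [0.5933 0.2518 0.202 ] bore0 [0.5923 0.3136 0.1   ]
rack [[0.6261 0.4236 0.1   ]
 [0.6312 0.2043 0.1   ]
 [0.5569 0.2024 0.1   ]
 [0.5538 0.4217 0.1   ]] [0.592 0.313 0.1  ]
bottle [0.7503 0.0753 0.11  ]
sleeve [ 0.6459 -0.027   0.2   ]
```

The crop gives a clear layout: dowels at (663,110) and (650,234), carrier holes at (325,354) and (445,313), lamp top at (72,185), sleeve at (536,124). The measured spacings match the nominal sizes. Next I'll fly over the stand for a close look.

Call:
{"api": "arm_command", "payload": {"series": [[1,0.06,0.06,0.06,0,0,-0.1],[1,0.474,0.487,0.06,0,0,-0.43],[1,0.474,0.487,0.06,0,0,-0.43],[1,0.474,0.487,0.06,0,0,-0.43],[1,0.474,0.487,0.06,0,0,-0.43],[1,0.474,0.487,0.06,0,0,-0.43],[1,0.474,0.487,0.06,0,0,-0.43],[1,0.474,0.487,0.06,0,0,-0.43]]}}

```text
time_s: 1.15
position: [0.5444, -0.2427, 0.2839]
orientation: [-3.138, 0.147, 0.0]
contact_force: [0.5, -1.1, 0.4]
finger_gap: 0.0854
finger_force: 0.0
```

Call:
{"api": "arm_command", "payload": {"series": [[1,0.0,0.0,0.0,0,0,0]]}}

```text
time_s: 1.27
position: [0.5462, -0.2394, 0.2835]
orientation: [-3.137, 0.135, -0.001]
contact_force: [-0.4, -0.6, 0.2]
finger_gap: 0.0853
finger_force: 0.0
```

Call:
{"api": "arm_command", "payload": {"series": [[1,0.134,0.137,0.006,0,0,0],[1,0.134,0.137,0.006,0,0,0],[1,0.134,0.137,0.006,0,0,0],[1,0.134,0.137,0.006,0,0,0],[1,0.134,0.137,0.006,0,0,0],[1,0.134,0.137,0.006,0,0,0]]}}

```text
time_s: 2.02
position: [0.6767, -0.109, 0.2899]
orientation: [3.137, -0.15, -0.0]
contact_force: [0.7, -1.0, 0.0]
finger_gap: 0.0852
finger_force: 0.0
```

```bash
python3 - <<'E'
from h import *
s,a=snap('wrist','w1.png'); print(s['position'],s['orientation'],s['qvel'].round(3))
np.save('w1.npy',np.r_[s['position'],s['orientation']])
cv2.imwrite('pics/w1b.png',cv2.resize(a,(768,576),interpolation=cv2.INTER_CUBIC))
E
```

```text
[ 0.67666638 -0.10898966  0.28985425] [ 3.13737513e+00 -1.49520514e-01 -4.47123057e-04] [ 0.001 -0.006 -0.001 -0.001 -0.002  0.    -0.002]
```

View pics/w1b.png

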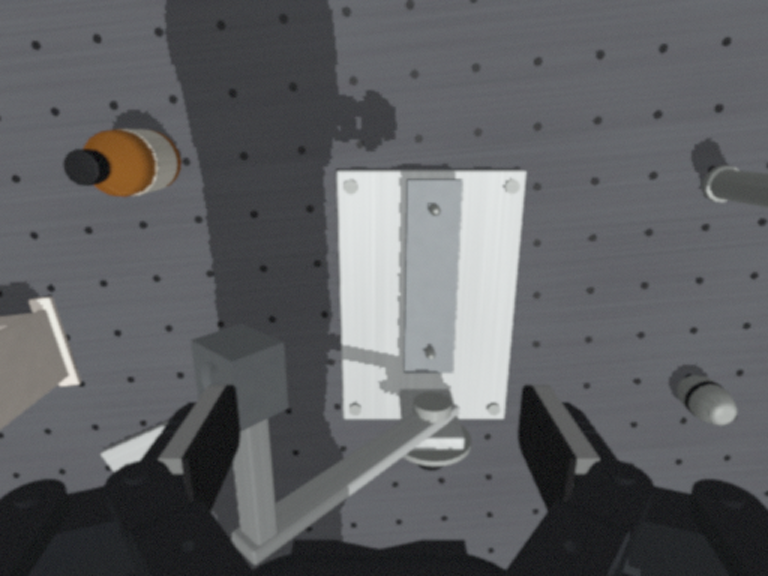

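The wrist view shows dowel tips at (435,209) and (430,351), stage corners at (407,180) to (453,373), and the sleeve block around (240,375), all at 1.5x scale. I'll fit the rig pose and the arm tilt from these.

```bash
cat >> h.py <<'E'
def rigT(p): # p: x,y,yaw of rig y axis dir
    c,s_=np.cos(p[2]),np.sin(p[2]); return np.array([[s_,c,0],[-c,s_,0],[0,0,1.]]),np.array([p[0],p[1],0])
def block(th):
    a=np.array([-np.sin(th),0,np.cos(th)]);b=np.array([np.cos(th),0,np.sin(th)]);y=np.array([0,1,0])
    m=np.array([0,0,.074])+.19*a
    return m,[m+i*.019*b+j*.019*y-k*.03*a for k in(0,1) for i,j in((-1,-1),(1,-1),(1,1),(-1,1))]
E
python3 - <<'E'
from h import *
from scipy.optimize import least_squares
np.set_printoptions(precision=4,suppress=True)
v=np.load('w1.npy'); C=cam('wrist',dict(position=v[:3],orientation=v[3:]))
M=[((407,180),(-.022,.085,.04)),((461,179),(.022,.085,.04)),((453,373),(.022,-.085,.04)),((404,372),(-.022,-.085,.04)),
((337,171),(-.08,.09,.012)),((526,171),(.08,.09,.012)),((504,419),(.08,-.15,.012)),((345,419),(-.08,-.15,.012)),
((436,211),(0,.062,.051)),((430,352),(0,-.062,.051))]
def res(p):
    A,t=rigT(p); return np.concatenate([w2px(C,A@np.array(m)+t+[0,0,p[3]])*1.5-q for q,m in M])
s=least_squares(res,[.631,-.148,-.09,0]);print(s.x,res(s.x).reshape(-1,2).round(1))
A,t=rigT(s.x); im=cv2.imread('pics/w1b.png')
for th in(.6,.66,.72): print(th,[tuple((w2px(C,A@X+t+[0,0,s.x[3]])*1.5).round(0)) for X in block(th)[1]])
E
```

```text
[ 0.6324 -0.1502 -0.0925 -0.0044] [[-0.  -0.1]
 [ 1.4  0.7]
 [-0.  -0.8]
 [ 0.2  0.4]
 [-0.3  0.1]
 [-0.2 -0.6]
 [ 0.1 -1.4]
 [-1.  -0.9]
 [-0.7 -0.1]
 [ 0.6  2.3]]
0.6 [(np.float64(226.0), np.float64(421.0)), (np.float64(279.0), np.float64(446.0)), (np.float64(273.0), np.float64(373.0)), (np.float64(218.0), np.float64(353.0)), (np.float64(269.0), np.float64(396.0)), (np.float64(321.0), np.float64(417.0)), (np.float64(318.0), np.float64(350.0)), (np.float64(264.0), np.float64(333.0))]
0.66 [(np.float64(214.0), np.float64(413.0)), (np.float64(261.0), np.float64(439.0)), (np.float64(254.0), np.float64(367.0)), (np.float64(205.0), np.float64(346.0)), (np.float64(259.0), np.float64(390.0)), (np.float64(306.0), np.float64(412.0)), (np.float64(302.0), np.float64(346.0)), (np.float64(254.0), np.float64(328.0))]
0.72 [(np.float64(204.0), np.float64(405.0)), (np.float64(244.0), np.float64(431.0)), (np.float64(237.0), np.float64(361.0)), (np.float64(195.0), np.float64(340.0)), (np.float64(251.0), np.float64(384.0)), (np.float64(292.0), np.float64(407.0)), (np.float64(288.0), np.float64(342.0)), (np.float64(245.0), np.float64(324.0))]
```

The arm tilt comes out near 0.735. Next is the carrier, with a close look on the way.

Call:
{"api": "arm_command", "payload": {"series": [[1,-0.216,0.252,0.0,0,0,2.017],[1,-0.216,0.252,0.0,0,0,2.017],[1,-0.216,0.252,0.0,0,0,2.017],[1,-0.216,0.252,0.0,0,0,2.017],[1,-0.216,0.252,-0.05,0,0,2.017],[1,-0.216,0.252,-0.09,0,0,2.017],[1,-0.216,0.252,-0.09,0,0,2.017],[1,-0.216,0.252,-0.09,0,0,2.017]]}}

```text
time_s: 3.08
position: [0.4609, 0.144, 0.1995]
orientation: [2.39, 2.039, -0.001]
contact_force: [0.7, -0.7, 0.6]
finger_gap: 0.0855
finger_force: 0.0
```

```bash
python3 - <<'E'
from h import *
s=readout.sense(); print(s['position'],s['orientation'],s['qpos'].round(2))
E
```

```text
[0.46091487 0.14404469 0.19953106] [ 2.39002867e+00  2.03856699e+00 -1.19913783e-03] [ 0.16  0.25 -0.6   1.97  0.17  0.97 -0.68]
```

Call:
{"api": "arm_command", "payload": {"series": [[0.3,0,0,0,0,0,0.51],[0.3,0,0,0,0,0,0.51],[0.3,0,0,0,0,0,0.51],[0.3,0,0,0,0,0,0.51]]}}

```text
time_s: 3.58
position: [0.4615, 0.1438, 0.2]
orientation: [1.808, 2.568, -0.0]
contact_force: [-0.3, -0.5, 0.3]
finger_gap: 0.0556
finger_force: 0.0
```

```bash
python3 - <<'E'
from h import *
s,a=snap('wrist','w2.png'); print(s['position'],s['orientation'],2*np.arctan2(s['orientation'][1],s['orientation'][0]))
np.save('w2.npy',np.r_[s['position'],s['orientation']])
cv2.imwrite('pics/w2b.png',cv2.resize(a,(768,576),interpolation=cv2.INTER_CUBIC))
E
```

```text
[0.4614655  0.14380938 0.19995944] [ 1.80842875e+00  2.56814578e+00 -2.04234200e-04] 1.9145452369933853
```

View pics/w2b.png

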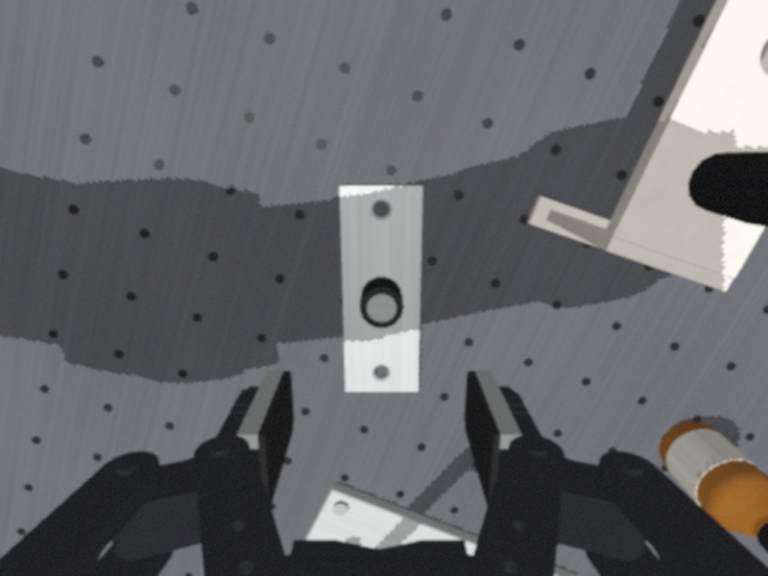

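The carrier lies nearly square in the view: corners (339,186), (423,186), (419,392) and (345,392), mount top at (381,307). I'll fit its pose.

```bash
python3 - <<'E'
from h import *
from scipy.optimize import least_squares
np.set_printoptions(precision=4,suppress=True)
v=np.load('w2.npy'); C=cam('wrist',dict(position=v[:3],orientation=v[3:]))
M=[((339,186),(-.028,.078,.008)),((423,186),(.028,.078,.008)),((419,392),(.028,-.078,.008)),((345,392),(-.028,-.078,.008)),
((381,209),(0,.062,.008)),((381,372),(0,-.062,.008)),((381,307),(0,0,.034))]
def res(p):
    A,t=rigT(p); return np.concatenate([w2px(C,A@np.array(m)+t+[0,0,p[3]])*1.5-q for q,m in M])
s=least_squares(res,[.471,.115,1.92,0]);print(s.x,res(s.x).reshape(-1,2).round(1))
print('to go',s.x[:2]-v[:2],'yaw',s.x[2]-2*np.arctan2(v[4],v[3]))
E
```

```text
[ 0.4734  0.1151  1.9184 -0.0001] [[ 0.3 -0.3]
 [-0.4 -0.7]
 [-1.2 -0.6]
 [ 0.3 -0.3]
 [-0.   0.4]
 [ 0.5  0.9]
 [ 0.5  0.8]]
to go [ 0.0119 -0.0287] yaw 0.0038556929328805722
```

Call:
{"api": "arm_command", "payload": {"series": [[0.3,0.012,-0.029,-0.05,0,0,0.004],[0.3,0.012,-0.029,-0.1,0,0,0.004],[0.3,0.012,-0.029,-0.15,0,0,0.004],[0.3,0.012,-0.029,-0.18,0,0,0.004],[0.3,0.012,-0.029,-0.189,0,0,0.004],[0.3,0.012,-0.029,-0.189,0,0,0.004]]}}

```text
time_s: 4.38
position: [0.4736, 0.1158, 0.0112]
orientation: [1.802, 2.573, -0.0]
contact_force: [0.1, 0.1, 0.3]
finger_gap: 0.0553
finger_force: 0.0
```

Call:
{"api": "arm_command", "payload": {"series": [[-1,0,0,0,0,0,0],[-1,0,0,0,0,0,0],[-1,0,0,0,0,0,0],[-1,0,0,0,0,0,0],[-1,0,0,0,0,0,0]]}}

```text
time_s: 5.0
position: [0.4742, 0.1158, 0.0122]
orientation: [1.8, 2.572, 0.002]
contact_force: [-2.7, -1.2, 14.2]
finger_gap: 0.0283
finger_force: 58.1
```

Call:
{"api": "arm_command", "payload": {"series": [[-1,0,0,0.02,0,0,0],[-1,0,0,0.07,0,0,0],[-1,0,0,0.13,0,0,-0.18],[-1,0,0,0.19,0,0,-0.36],[-1,0,0,0.25,0,0,-0.54],[-1,0,0,0.289,0,0,-0.72],[-1,0.05,-0.05,0.289,0,0,-0.9],[-1,0.08,-0.09,0.289,0,0,-1.08]]}}

```text
time_s: 6.0
position: [0.5544, 0.0246, 0.3014]
orientation: [2.87, 1.274, 0.003]
contact_force: [0.9, -0.2, -2.1]
finger_gap: 0.0283
finger_force: 59.9
```

```bash
python3 - <<'E'
from h import *
s=readout.sense(); print(s['position'],2*np.arctan2(s['orientation'][1],s['orientation'][0]),s['qpos'].round(2),s['finger_gap'],s['contact_force'])
E
```

```text
[0.55442714 0.02464103 0.30135616] 0.8355622121353721 [ 0.28  0.26 -0.46  1.69  0.12  1.21 -0.94] 0.028292093886046737 [ 0.92447019 -0.20495909 -2.07600497]
```

Call:
{"api": "arm_command", "payload": {"series": [[-1,0.078,-0.175,0,0,0,-0.928],[-1,0.078,-0.175,0,0,0,-0.928],[-1,0.078,-0.175,0,0,0,-0.928],[-1,0.078,-0.175,0,0,0,-0.928],[-1,0.078,-0.175,-0.03,0,0,-0.928],[-1,0.078,-0.175,-0.08,0,0,-0.928],[-1,0.078,-0.175,-0.13,0,0,-0.928],[-1,0.078,-0.175,-0.18,0,0,-0.928]]}}

```text
time_s: 7.0
position: [0.6313, -0.1492, 0.1192]
orientation: [-3.138, 0.137, -0.002]
contact_force: [1.1, -0.9, -2.0]
finger_gap: 0.0279
finger_force: 60.0
```

```bash
python3 - <<'E'
from h import *
s,a=snap('wrist','w3.png'); print(s['position'],s['orientation'],2*np.arctan2(s['orientation'][1],s['orientation'][0]),s['contact_force'])
np.save('w3.npy',np.r_[s['position'],s['orientation']])
cv2.imwrite('pics/w3b.png',cv2.resize(a,(768,576),interpolation=cv2.INTER_CUBIC))
E
```

```text
[ 0.63129165 -0.1492086   0.1192226 ] [-3.13824058e+00  1.37450363e-01 -1.76236786e-03] 6.19564417065699 [ 1.08867416 -0.90088781 -1.98344382]
```

View pics/w3b.png

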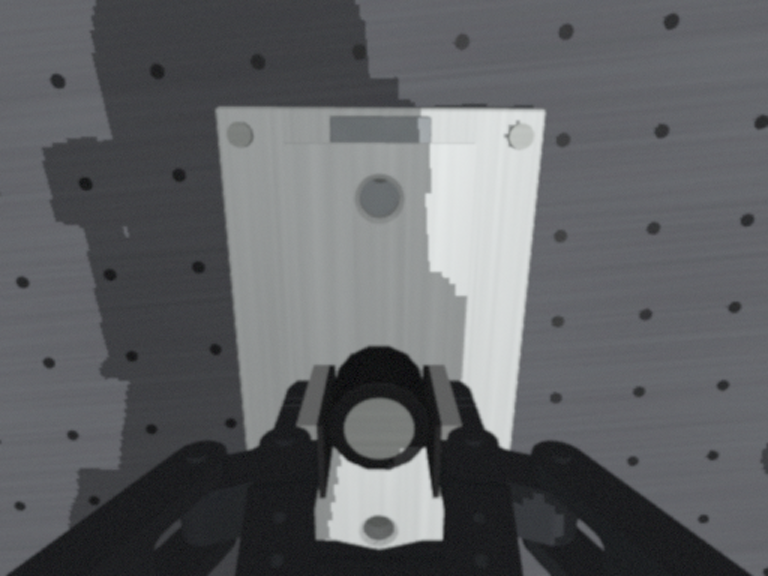

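The carrier is in hand over the stage: front hole at (379,198), rear hole at (378,528), mount top at (379,428). The stage end is at (330,116)-(431,116) and the base corners at (217,107) and (545,110). Next I'll compute the alignment from these.

```bash
python3 - <<'E'
from h import *
np.set_printoptions(precision=4,suppress=True)
v=np.load('w3.npy'); C=cam('wrist',dict(position=v[:3],orientation=v[3:]))
g=lambda u,w,z: px2w(C,(u/1.5,w/1.5),z)
a,b=g(379,198,.115),g(378,528,.115); print(a,b,np.linalg.norm(a-b),(a+b)/2,np.arctan2(*(a-b)[1::-1])); print('mount',g(379,428,.141))
A,t=rigT([.6324,-.1502,-.0925])
for q,m in(((330,116),(-.022,.085,.04)),((431,116),(.022,.085,.04)),((217,107),(-.08,.09,.012)),((545,110),(.08,.09,.012))):
    print(A.T@(g(*q,m[2]-.002)-t)-m)
E
```

```text
[ 0.6924 -0.1549  0.115 ] [ 0.5711 -0.1438  0.115 ] 0.12184575681876196 [ 0.6317 -0.1494  0.115 ] -0.09117616556898883
mount [ 0.6312 -0.1495  0.141 ]
[ 0.      0.0006 -0.002 ]
[-0.0005  0.0008 -0.002 ]
[ 0.001   0.0004 -0.002 ]
[-0.0008 -0.0003 -0.002 ]
```

Call:
{"api": "arm_command", "payload": {"series": [[-1,0.0013,-0.0009,-0.03,0,0,0],[-1,0.0013,-0.0009,-0.046,0,0,0],[-1,0.0013,-0.0009,-0.05,0,0,0],[-1,0.0013,-0.0009,-0.053,0,0,0],[-1,0.0013,-0.0009,-0.056,0,0,0],[-1,0.0013,-0.0009,-0.058,0,0,0],[-1,0.0013,-0.0009,-0.058,0,0,0]]}}

```text
time_s: 7.92
position: [0.6327, -0.1501, 0.0619]
orientation: [-3.139, 0.137, -0.0]
contact_force: [-0.2, -0.4, -1.4]
finger_gap: 0.0278
finger_force: 59.9
```

Call:
{"api": "arm_command", "payload": {"series": [[-1,0,0,-0.003,0,0,0],[-1,0,0,-0.006,0,0,0],[-1,0,0,-0.008,0,0,0],[-1,0,0,-0.009,0,0,0],[-1,0,0,-0.009,0,0,0]]}}

```text
time_s: 8.55
position: [0.6328, -0.15, 0.0528]
orientation: [-3.138, 0.137, -0.0]
contact_force: [0.4, 1.0, -1.7]
finger_gap: 0.028
finger_force: 60.0
```

Call:
{"api": "arm_command", "payload": {"series": [[-1,0,0,-0.0005,0,0,0],[-1,0,0,-0.001,0,0,0],[-1,0,0,-0.0013,0,0,0],[-1,0,0,-0.0013,0,0,0]]}}

```text
time_s: 9.05
position: [0.6329, -0.15, 0.0523]
orientation: [-3.139, 0.137, -0.001]
contact_force: [-3.4, 3.7, 10.2]
finger_gap: 0.0278
finger_force: 61.5
```

Call:
{"api": "arm_command", "payload": {"series": [[0.1,0,0,0.0005,0,0,0],[0.1,0,0,0.0005,0,0,0],[0.1,0,0,0.0005,0,0,0],[0.1,0,0,0.02,0,0,0],[0.1,0,0,0.06,0,0,0],[0.1,0,0,0.12,0,0,0],[0.1,0,0,0.18,0,0,0],[0.1,0,0,0.235,0,0,0]]}}

```text
time_s: 10.05
position: [0.6324, -0.1501, 0.2905]
orientation: [3.138, -0.137, 0.003]
contact_force: [0.9, -0.3, 0.3]
finger_gap: 0.0471
finger_force: 0.0
```

```bash
python3 - <<'E'
from h import *
s,a=snap('wrist','w4.png'); print(s['position'],s['orientation'],s['contact_force'],s['finger_gap'],s['qpos'].round(2))
np.save('w4.npy',np.r_[s['position'],s['orientation']])
cv2.imwrite('pics/w4b.png',cv2.resize(a,(768,576),interpolation=cv2.INTER_CUBIC))
E
```

```text
[ 0.63243482 -0.15005485  0.2904547 ] [ 3.13833382e+00 -1.36696338e-01  3.01344952e-03] [ 0.86020187 -0.25193232  0.31541024] 0.04708483826494869 [ 0.34  0.43 -0.22  1.47  0.09  1.25 -1.54]
```

View pics/w4b.png

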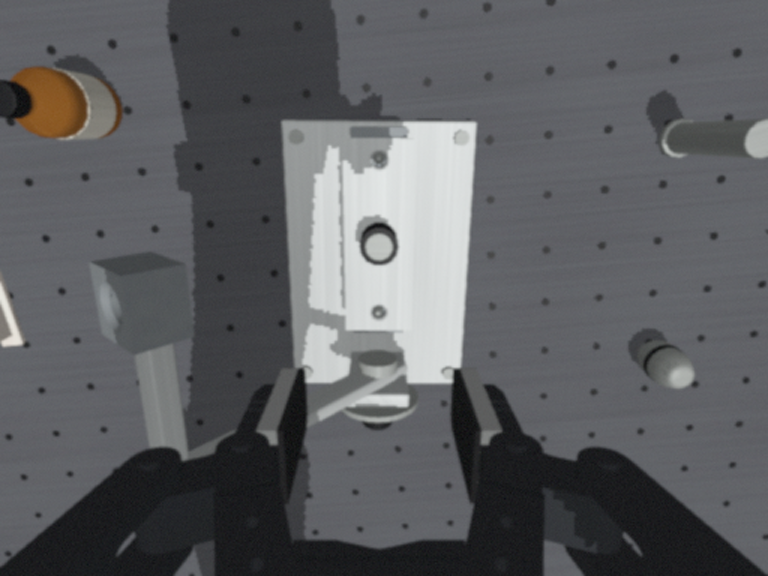

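The carrier is seated: both dowel tips show centred in the holes at (379,158) and (379,312). The block corners in this view are (91,264), (152,252), (186,264), (193,337) and (135,352). I'll refine the tilt from both views.

```bash
python3 - <<'E'
from h import *
from scipy.optimize import least_squares
np.set_printoptions(precision=4,suppress=True)
obs={'w1':{3:(193,341),7:(240,325),6:(286,348),2:(238,363),5:(286,402)},
'w4':{3:(91,264),7:(152,252),6:(186,264),5:(193,337),1:(135,352)}}
Cs={}
for k in obs:
    v=np.load(k+'.npy'); Cs[k]=cam('wrist',dict(position=v[:3],orientation=v[3:]))
A,t=rigT([.6328,-.1502,-.0925])
def res(p,ks=obs):
    o=p[1:4] if len(p)>1 else 0
    return np.concatenate([w2px(Cs[k],A@block(p[0])[1][i]+t+o)*1.5-q for k in ks for i,q in obs[k].items()])
for ks in(['w1'],['w4'],['w1','w4']):
  for p0 in([.7],[.7,0,0,0]):
    s=least_squares(res,p0,args=(ks,)); r_=res(s.x,ks); print(ks,s.x,np.sqrt((r_**2).mean()))
print(r_.reshape(-1,2).round(1))
for th in(.72,.735): print(th, A@block(th)[0]+t)
E
```

```text
['w1'] [0.7255] 3.6264600092479955
['w1'] [ 0.671  -0.0063  0.0127 -0.023 ] 2.289089038479949
['w4'] [0.7308] 2.2163935783575117
['w4'] [ 0.7368 -0.0016  0.0027 -0.0075] 0.9797662516909306
['w1', 'w4'] [0.7276] 3.0289952369210886
['w1', 'w4'] [ 0.7086 -0.0008  0.004  -0.0069] 2.5397741692045854
[[-1.7 -0.4]
 [ 0.7 -0.9]
 [-2.1 -6.2]
 [-4.6 -1.5]
 [ 2.4  4.6]
 [-0.1 -0.5]
 [-1.   1. ]
 [ 1.4  0.9]
 [ 3.1 -0.5]
 [ 2.2  3.4]]
0.72 [ 0.6444 -0.0255  0.2168]
0.735 [ 0.6446 -0.0233  0.2149]
```

The tilt is about 0.73, which is good enough for the approach, and I'll refine it with the lamp near the mouth. Moving above the lamp now.

Call:
{"api": "arm_command", "payload": {"series": [[1,-0.042,0.523,0.02,0,0,0],[1,-0.042,0.523,0.02,0,0,0],[1,-0.042,0.523,0.02,0,0,0],[1,-0.042,0.523,0.02,0,0,0],[1,-0.042,0.523,0.02,0,0,0],[1,-0.042,0.523,0.02,0,0,0],[1,-0.042,0.523,0.02,0,0,0],[1,-0.042,0.523,0.02,0,0,0]]}}

```text
time_s: 11.1
position: [0.5922, 0.3497, 0.307]
orientation: [-3.138, 0.137, -0.002]
contact_force: [1.7, -1.0, 0.0]
finger_gap: 0.0856
finger_force: 0.0
```

```bash
python3 - <<'E'
from h import *
s=readout.sense(); print(s['position'],s['orientation'],s['contact_force'],s['qpos'].round(2))
E
```

```text
[0.59222355 0.34965087 0.30695993] [-3.13813608e+00  1.37366002e-01 -1.77774562e-03] [ 1.72938628 -1.00312083  0.01465382] [-0.33  0.51 -0.38  1.34  0.19  1.33 -2.37]
```

Call:
{"api": "arm_command", "payload": {"series": [[1,-0.002,0.024,-0.03,0,0,0],[1,-0.002,0.024,-0.03,0,0,0],[1,-0.002,0.024,-0.03,0,0,0]]}}

```text
time_s: 11.48
position: [0.5913, 0.3709, 0.2769]
orientation: [-3.138, 0.139, -0.002]
contact_force: [0.2, -1.3, 0.9]
finger_gap: 0.085
finger_force: 0.0
```

```bash
python3 - <<'E'
from h import *
s,a=snap('wrist','w5.png'); print(s['position'],s['orientation'])
np.save('w5.npy',np.r_[s['position'],s['orientation']])
cv2.imwrite('pics/w5b.png',cv2.resize(a,(768,576),interpolation=cv2.INTER_CUBIC))
E
```

```text
[0.59129141 0.37090796 0.2768565 ] [-3.13836555e+00  1.38608815e-01 -1.86040068e-03]
```

View pics/w5b.png

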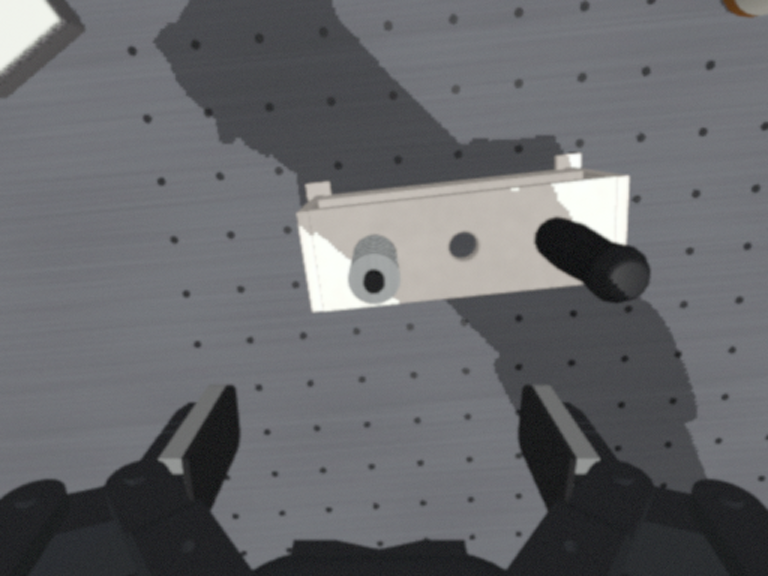

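The lamp head top is at (374,278), its socket top at (374,281), and the empty bore at (463,245).

```bash
python3 - <<'E'
from h import *
v=np.load('w5.npy'); C=cam('wrist',dict(position=v[:3],orientation=v[3:]))
for q,z in(((374,278),.155),((374,281),.163),((463,245),.1)):
    p=px2w(C,np.array(q)/1.5,z); print(p.round(4),(p-v[:3]).round(4))
E
```

```text
[0.594  0.3731 0.155 ] [ 0.0027  0.0022 -0.1219]
[0.5946 0.373  0.163 ] [ 0.0033  0.0021 -0.1139]
[0.5956 0.3139 0.1   ] [ 0.0044 -0.057  -0.1769]
```

Call:
{"api": "arm_command", "payload": {"series": [[0.3,0.003,0.002,-0.04,0,0,0],[0.3,0.003,0.002,-0.09,0,0,0],[0.3,0.003,0.002,-0.14,0,0,0],[0.3,0.003,0.002,-0.167,0,0,0],[0.3,0.003,0.002,-0.167,0,0,0],[-1,0.003,0.002,-0.167,0,0,0],[-1,0.003,0.002,-0.167,0,0,0],[-1,0.003,0.002,-0.167,0,0,0]]}}

```text
time_s: 12.52
position: [0.5948, 0.3742, 0.1111]
orientation: [-3.137, 0.138, -0.005]
contact_force: [-1.5, -1.8, 6.3]
finger_gap: 0.0288
finger_force: 58.6
```

Call:
{"api": "arm_command", "payload": {"series": [[-1,0,0,0,0,0,0],[-1,0,0,0,0,0,0]]}}

```text
time_s: 12.78
position: [0.5948, 0.3741, 0.1111]
orientation: [-3.137, 0.138, -0.004]
contact_force: [-1.5, -2.0, 7.4]
finger_gap: 0.0287
finger_force: 58.6
```

Call:
{"api": "arm_command", "payload": {"series": [[-1,0,0,0.02,0,0,0],[-1,0,0,0.07,0,0,0],[-1,0,0,0.13,0,0,0],[-1,0,0,0.19,0,0,0],[-1,0,0,0.239,0,0,0],[-1,0.03,-0.05,0.239,0,0,0],[-1,0.057,-0.11,0.239,0,0,0],[-1,0.057,-0.165,0.239,-0.1,0.009,0]]}}

```text
time_s: 13.78
position: [0.6519, 0.2046, 0.3496]
orientation: [3.037, -0.139, -0.005]
contact_force: [-1.0, 0.3, -2.1]
finger_gap: 0.0288
finger_force: 61.0
```

Call:
{"api": "arm_command", "payload": {"series": [[-1,0,-0.03,0,-0.16,0.015,0],[-1,0,-0.06,0,-0.32,0.03,0],[-1,0,-0.06,0,-0.48,0.045,0],[-1,0,-0.06,0,-0.627,0.058,0],[-1,0,-0.06,0,-0.627,0.058,0],[-1,0,-0.06,0,-0.627,0.058,0]]}}

```text
time_s: 14.52
position: [0.6508, 0.1486, 0.349]
orientation: [2.413, -0.107, -0.043]
contact_force: [0.0, -0.2, -1.1]
finger_gap: 0.0288
finger_force: 61.3
```

```bash
python3 - <<'E'
from h import *
s=readout.sense(); print(s['position'],R.from_rotvec(s['orientation']).as_matrix().round(4),s['contact_force'],s['finger_gap'],s['qpos'].round(2))
E
```

```text
[0.65083473 0.14857192 0.34899728] [[ 0.996  -0.0657 -0.0604]
 [-0.0893 -0.7445 -0.6616]
 [-0.0015  0.6643 -0.7474]] [ 0.01225291 -0.22258204 -1.07697235] 0.028757533149850766 [-0.43  0.65 -0.17  1.17  0.67  1.81 -2.25]
```

Call:
{"api": "arm_command", "payload": {"series": [[-1,0.002,-0.04,-0.015,0,0,0],[-1,0.002,-0.082,-0.032,0,0,0],[-1,0.002,-0.082,-0.032,0,0,0],[-1,0.002,-0.082,-0.032,0,0,0]]}}

```text
time_s: 15.02
position: [0.6528, 0.0663, 0.3171]
orientation: [2.412, -0.108, -0.043]
contact_force: [0.0, 1.4, -0.8]
finger_gap: 0.0283
finger_force: 61.2
```

```bash
python3 - <<'E'
from h import *
s,a=snap('wrist','w6.png'); print(s['position'],R.from_rotvec(s['orientation']).as_matrix().round(4),s['qpos'].round(2))
np.save('w6.npy',np.r_[s['position'],s['orientation']])
cv2.imwrite('pics/w6b.png',cv2.resize(a,(768,576),interpolation=cv2.INTER_CUBIC))
E
```

```text
[0.65283108 0.06628776 0.31707062] [[ 0.996  -0.0664 -0.0606]
 [-0.0899 -0.7439 -0.6622]
 [-0.0011  0.665  -0.7469]] [-0.33  0.6  -0.16  1.32  0.69  1.67 -2.22]
```

View pics/w6b.png

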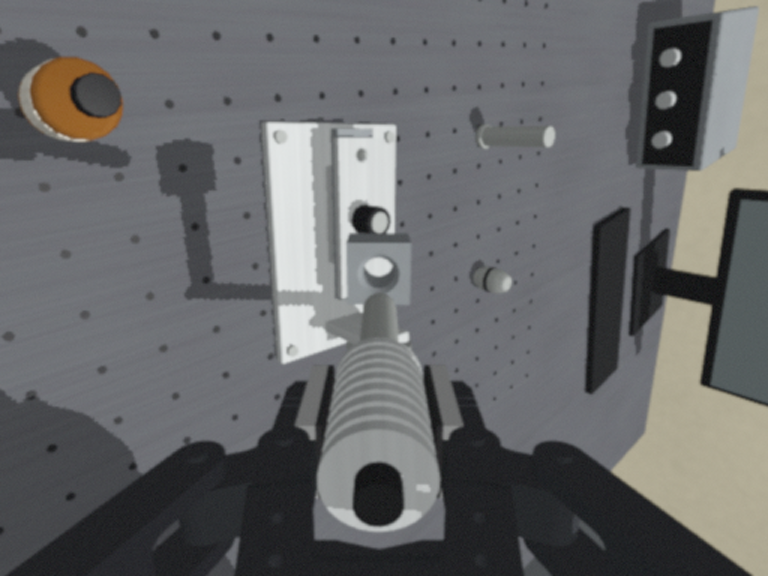

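The view runs down the bore: the mouth face spans (347,246)-(411,304), the ring is centred near (380,272) and the barrel tip is at (380,297). I'll find the block edges numerically and compare them with the model at several tilts.

```bash
python3 - <<'E'
from h import *
np.set_printoptions(precision=1,suppress=True,linewidth=200)
v=np.load('w6.npy'); C=cam('wrist',dict(position=v[:3],orientation=v[3:]))
A,t=rigT([.6328,-.1502,-.0925])
g=cv2.cvtColor(cv2.imread('pics/w6.png'),cv2.COLOR_BGR2GRAY).astype(int)
for y in(180,188,196): print('row',y,g[y,226:280])
for x in(236,240,266,270): print('col',x,'from150',g[150:210,x])
for th in(.71,.73,.75):
    m,B=block(th); print(th,'mouth',w2px(C,A@m+t),'corners',[w2px(C,A@X+t) for X in B])
p=v[:3]; z=R.from_rotvec(v[3:]).as_matrix()[:,2]
print('tip',w2px(C,p+.091*z),'axis@mouth',w2px(C,p+.136*z), 'exit bore .166', w2px(C,p+.166*z))
E
```

```text
row 180 [133 175 211 216 203 173 152 147 146 147 147 149 157 164 164 156 137 123 151 187 209 215 217 219 221 220 219 218 218 218 219 219 214 195 150  99  80  85  88 108 131 145 147 147 147 147 144 135 122
 114 113 114 114 112]
row 188 [129 173 211 217 204 174 151 146 146 145 145 146 147 151 156 157 154 149 131 116 101  94  86  85  86  85  82  80  77  78  78  79  80  83  84  92  93  95 109 131 142 144 144 144 146 146 143 133 118
 111 112 113 113 113]
row 196 [127 163 202 215 208 183 155 145 145 145 146 146 146 146 146 145 145 144 142 140 134 124 115 102  98  97  98  98 100 104 107 115 130 141 144 146 146 145 146 147 146 145 146 146 146 144 139 129 117
 113 115 113 113 113]
col 236 from150 [ 34  70 120 158 180 150 103  83  82  82  82 100 134 142 144 145 143 144 145 145 145 147 145 146 144 146 146 145 147 147 147 147 147 146 146 145 146 146 145 146 145 145 146 146 145 146 146 145 146
 144 145 145 154 172 165 155 152 148 137 120]
col 240 from150 [ 12  25  22  27  39  63  77  80  82  82  82 100 133 145 146 144 144 143 143 144 145 146 146 146 150 153 158 162 162 164 164 163 164 164 165 161
[... 642 characters left out ...]
corners [array([236.6, 203.4]), array([278.4, 203.3]), array([279.6, 162.2]), array([236. , 162.3]), array([237.4, 193.4]), array([275.6, 193.3]), array([276.6, 155.5]), array([237. , 155.6])]
0.73 mouth [253.4 183.2] corners [array([232.4, 203.3]), array([274.3, 203.4]), array([275.3, 162.3]), array([231.7, 162.2]), array([234.2, 193.3]), array([272.4, 193.4]), array([273.3, 155.6]), array([233.6, 155.5])]
0.75 mouth [249.1 183.2] corners [array([228.3, 203.1]), array([270.1, 203.5]), array([270.9, 162.3]), array([227.3, 162.1]), array([231.1, 193.1]), array([269.2, 193.5]), array([269.9, 155.7]), array([230.3, 155.4])]
tip [253.2 199.5] axis@mouth [253.1 183.2] exit bore .166 [253.  174.7]
```

Call:
{"api": "arm_command", "payload": {"series": [[-1,0.0003,0.0012,-0.0013,-0.0075,0.0007,0],[-1,-0.0006,-0.0088,-0.0124,-0.0075,0.0007,0],[-1,-0.0016,-0.0188,-0.0236,-0.0075,0.0007,0],[-1,-0.0025,-0.0288,-0.0347,-0.0075,0.0007,0],[-1,-0.0031,-0.0355,-0.0421,-0.0075,0.0007,0],[-1,-0.0034,-0.0389,-0.0458,-0.0075,0.0007,0],[-1,-0.0037,-0.0422,-0.0495,-0.0075,0.0007,0],[-1,-0.0037,-0.0422,-0.0495,-0.0075,0.0007,0]]}}

```text
time_s: 16.08
position: [0.6491, 0.0243, 0.266]
orientation: [2.402, -0.105, -0.045]
contact_force: [3.6, -3.5, -1.1]
finger_gap: 0.029
finger_force: 61.1
```

```bash
python3 - <<'E'
from h import *
s=readout.sense(); print(s['position'],R.from_rotvec(s['orientation']).as_matrix()[:,2].round(4),s['contact_force'],s['moment'],s['qpos'].round(2))
E
```

```text
[0.64907067 0.02426082 0.2659677 ] [-0.0619 -0.6699 -0.7399] [ 3.62594251 -3.50599426 -1.11707425] [ 0.09515417 -0.87240989  0.8384765 ] [-0.28  0.61 -0.14  1.42  0.71  1.55 -2.25]
```

Call:
{"api": "arm_command", "payload": {"series": [[-1,0.0006,-0.0003,0.0002,0,0,0],[-1,0.0,-0.007,-0.0072,0,0,0],[-1,-0.0006,-0.0137,-0.0146,0,0,0],[-1,-0.0013,-0.0203,-0.0221,0,0,0],[-1,-0.0019,-0.027,-0.0295,0,0,0],[-1,-0.0022,-0.0303,-0.0332,0,0,0],[-1,-0.0022,-0.0303,-0.0332,0,0,0]]}}

```text
time_s: 16.95
position: [0.6467, -0.0064, 0.2324]
orientation: [2.402, -0.105, -0.046]
contact_force: [4.1, -4.5, -2.3]
finger_gap: 0.0289
finger_force: 61.4
```

```bash
python3 - <<'E'
from h import *
s=readout.sense(); print(s['position'],R.from_rotvec(s['orientation']).as_matrix()[:,2].round(4),s['contact_force'],s['moment'],s['qpos'].round(2))
a=np.array([.062,.6677,.742]); print((s['position']-[.6446,-.0233,.2149])@a, s['contact_force']@a)
E
```

```text
[ 0.64669048 -0.00636384  0.23238171] [-0.0625 -0.67   -0.7397] [ 4.10772088 -4.47366763 -2.2904031 ] [-0.02510489 -0.97642028  0.93803921] [-0.25  0.62 -0.13  1.48  0.73  1.47 -2.26]
0.02440931422954423 -4.431868278915038
```

Call:
{"api": "arm_command", "payload": {"series": [[-1,-0.0002,-0.0027,-0.003,0,0,0],[-1,-0.0004,-0.0053,-0.0059,0,0,0],[-1,-0.0006,-0.0073,-0.0082,0,0,0],[-1,-0.0006,-0.008,-0.0089,0,0,0],[-1,-0.0006,-0.008,-0.0089,0,0,0]]}}

```text
time_s: 17.58
position: [0.6462, -0.0139, 0.2239]
orientation: [2.402, -0.105, -0.045]
contact_force: [5.4, -2.7, 2.8]
finger_gap: 0.0288
finger_force: 61.4
```

```bash
cat > st.py <<'E'
from h import *
s=readout.sense(); a=np.array([.062,.6677,.742]); print(s['position'],s['contact_force'],(s['position']-[.6446,-.0233,.2149])@a, s['contact_force']@a,s['finger_gap'])
E
python3 st.py
```

```text
[ 0.64624211 -0.01388479  0.22387029] [ 5.4280137  -2.66467918  2.83871643] 0.013044302846671327 0.6636581496338336 0.02881314027846307
```

Call:
{"api": "arm_command", "payload": {"series": [[-1,0.0001,-0.0007,-0.0007,0,0,0],[-1,0.0001,-0.0013,-0.0015,0,0,0],[-1,0.0001,-0.0013,-0.0015,0,0,0]]}}

```text
time_s: 17.95
position: [0.6463, -0.0148, 0.2228]
orientation: [2.402, -0.105, -0.044]
contact_force: [2.4, 0.3, 7.7]
finger_gap: 0.0289
finger_force: 62.3
```

```bash
python3 st.py
```

```text
[ 0.64632863 -0.01483478  0.22275887] [2.44332603 0.27244069 7.72875357] 0.011590685485930688 6.068130012928139 0.028912009836093665
```

Call:
{"api": "arm_command", "payload": {"series": [[-1,0,-0.0007,-0.0007,0,0,0],[-1,0,-0.001,-0.0011,0,0,0],[-1,0,-0.001,-0.0011,0,0,0]]}}

```text
time_s: 18.32
position: [0.6465, -0.0149, 0.2226]
orientation: [2.403, -0.105, -0.043]
contact_force: [-0.9, 5.7, 19.9]
finger_gap: 0.0289
finger_force: 63.2
```

```bash
python3 st.py
```

```text
[ 0.64647835 -0.01491449  0.22263285] [-0.86201621  5.70486579 19.89282096] 0.011453241734657326 18.516167039182534 0.028914580786824885
```

Call:
{"api": "arm_command", "payload": {"series": [[-1,0,0.0007,0.0008,0,0,0],[0.2,0,0.0007,0.0008,0,0,0],[0.2,0,0.0007,0.0008,0,0,0],[0.2,0,0.0007,0.0008,0,0,0],[0.2,0.0006,0.0067,0.0074,0,0,0],[0.2,0.0025,0.0267,0.0297,0,0,0],[0.2,0.005,0.0534,0.0594,0,0,0],[0.2,0.0074,0.08,0.089,0,0,0]]}}

```text
time_s: 19.32
position: [0.6536, 0.0654, 0.3117]
orientation: [2.403, -0.105, -0.045]
contact_force: [-0.7, -0.4, 0.7]
finger_gap: 0.0514
finger_force: 0.0
```

Call:
{"api": "arm_command", "payload": {"series": [[0.2,0.002,0.03,0.03,0,0,0],[0.2,0.002,0.03,0.03,0,0,0]]}}

```text
time_s: 19.58
position: [0.656, 0.0974, 0.3424]
orientation: [2.405, -0.102, -0.04]
contact_force: [-0.5, -0.8, -0.3]
finger_gap: 0.0513
finger_force: 0.0
```

```bash
python3 st.py; python3 - <<'E'
from h import *
s,a=snap('wrist','w7.png'); _,b=snap('top','t7.png'); _,c=snap('scene','s7.png')
f=lambda i,w,h: cv2.resize(i,(w,h),interpolation=cv2.INTER_CUBIC)
o=np.hstack([f(a,400,300),f(c[120:300,130:370],400,300)]); o2=f(cv2.convertScaleAbs(b[140:250,100:340],alpha=.8),654,300)
o2=np.hstack([o2,np.zeros((300,146,3),np.uint8)])
cv2.imwrite('pics/fin.png',np.vstack([o,o2]))
E
```

```text
[0.65597785 0.09740785 0.34236266] [-0.46661225 -0.82279974 -0.30588638] 0.17587935557336623 -0.8052810440535436 0.05129975279208417
```

View pics/fin.png

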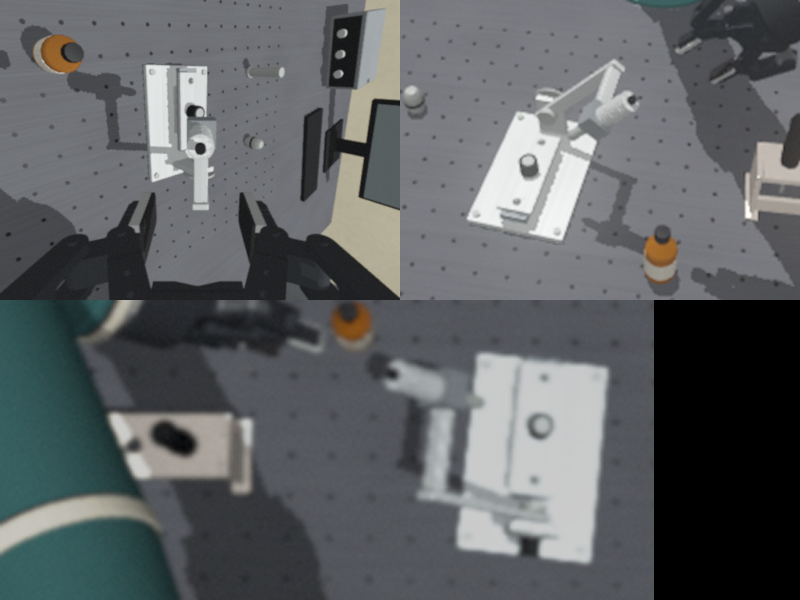

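The lamp sits in the sleeve with its head against the face, the carrier is flat on the dowels, and the other objects are where they were. I'll do one numeric check that the head is home and the tilt is unchanged, and hand in.

```bash
python3 - <<'E'
from h import *
s=readout.sense(); C=cam('wrist',s); A,t=rigT([.6328,-.1502,-.0925])
a=lambda th:np.array([-np.sin(th),0,np.cos(th)])
for th in(.735,.72):
  m=block(th)[0]; print(th,'socket top home',w2px(C,A@(m+.063*a(th))+t)*400/512,'5mm out',w2px(C,A@(m+.068*a(th))+t)*400/512)
g=cv2.cvtColor(cv2.imread('pics/w7.png'),cv2.COLOR_BGR2GRAY)
q=g[160:230,225:290]<40; n,l,st,c=cv2.connectedComponentsWithStats(q.astype(np.uint8)); print([( ((c[i]+[225,160])*400/512).round(1),st[i][2:]) for i in range(1,n) if st[i][4]>20])
E
```

```text
0.735 socket top home [200.73403814 150.49166044] 5mm out [200.81535893 151.98254504]
0.72 socket top home [204.40121698 150.4966399 ] 5mm out [204.62398514 151.98746374]
[]
```

```bash
python3 -c "
from bench import r
print(r.job_done())"
```

```text
the job is handed in; nothing more can be done
None
```

The carrier lies flat on both dowels, the lamp's head is fully home on the sleeve with the arm tilt unchanged at about 0.735 rad, nothing else was moved, and the job was handed in at about 20 s.

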